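# Restock the sketchbook rack and close its end stop

## Task

Slide the brass end stop of the sketchbook rack all the way back. Then take the green book from its easel and stand it upright on the rack next to the grey one, and after that stand the orange book next to the green one, on the stop's side, both facing along the row like the grey book and about centred across the board. Finally push the stop up snug so that the row grey, green, orange stands tight and upright against the end wall, and let go; do not knock over or shift the vase, the yellow puzzle box or the tin.

Things in the scene. Friction and masses are not known exactly. Their poses are not given: they have to be found in the camera images.
- rack: Wooden book rack, fixed: a board 140 mm (x, +-70) by 310 mm (y, -165 to +145), 12 mm thick, origin on the table under it; books stand on it at height 12 mm. The row runs along y. At the +y end is the fixed end wall, 120 mm wide, top at height 97 mm, inner face at y = +130 mm; the sliding stop is on the -y side. No side rims.
- stop (a joint): Slide of the end stop along the rack's y, in m: 0 = all the way back, growing towards the wall up to 0.15; free length between wall face and stop face = 0.180 - value. Starts nearly closed on the grey book; stays where it is left. About 4 N moves it, plus up to 10 N for books it pushes.
- stop_face (a point): Point on the stop's flat inner face (the face towards the books), mid-width, 52 mm above the table. The stop's plate is brass, 110 mm wide, 12 mm thick, top at 96 mm above the table.
- stop_knob (a point): Middle of the stop's black knob, upright cylinder 28 mm across and 34 mm tall, top at 132 mm and this point at 116 mm above the table, on a 16 mm brass post that stands on the stop's foot, 75 mm behind (rack -y of) the stop's inner face.
- grey_book: Grey hardcover sketchbook, 22 mm thick (x), 100 mm deep (y), 160 mm tall (z, up the book), about 250 g; origin: centre of its bottom face. Either cover may face either way. It starts standing on the rack, 2 to 10 mm off the end wall; its x runs along the rack's y.
- green_book: Dark green hardcover sketchbook, 28 mm thick (x), 100 mm deep (y), 155 mm tall (z, up the book), about 280 g; origin: centre of its bottom face. Either cover may face either way. Starts on its easel, leaning 0.55 rad from vertical, top towards the robot. The top 70 mm stands free of the easel on both faces for a grip across the thickness, tool tilted alike; draw it out along its z.
- orange_book: Orange hardcover sketchbook, 24 mm thick (x), 100 mm deep (y), 145 mm tall (z, up the book), about 220 g; origin: centre of its bottom face. Either cover may face either way. Starts on its easel, leaning 0.55 rad from vertical, top towards the robot. The top 60 mm stands free of the easel on both faces for a grip across the thickness, tool tilted alike; draw it out along its z.
- easel_a: Plywood easel, fixed, 80 mm wide (y). The corner of its V seat is 12 mm above the origin (on the table); from it an 85 mm back plate rises, leaning 0.55 rad towards -x, and a 40 mm ledge square to it runs up towards +x. Base from x = -70 to +50 mm. Holds the green book.
- easel_b: A second easel like easel_a; holds the orange book. The two may stand in either place.
- vase: White ceramic vase, 76 mm across, 135 mm tall, origin under its centre. Bystander.
- puzzle_box: Yellow box 100 x 150 x 45 mm lying flat, origin under its centre. Bystander.
- tin: Round tin 72 mm across, 60 mm tall, origin under its centre. Bystander.
Things that resemble listed ones, but are neither listed nor needed, are in the scene too. What is shaped like the green_book but purple is not meant.

How it is judged:
By the outcome, as a careful person would: the job done as asked, in the order asked, and still so for the second after the job is handed in, with the robot touching nothing.
It also fails if it takes over 72 s, if anything falls off the work surface, if the arm or the gripper's body presses on something with over 40 N, if the wrist force passes 120 N, or if a joint passes its speed limit or range.

## Robot

A 7-joint arm with a two-finger parallel gripper is mounted at the origin on the work surface. World frame = base frame: x ahead of the robot, y to its left, z up, the work surface at z = 0. Lengths are in mm, angles in rad, forces in N, time in s.
With the tool pointing down it reaches from about 400 to 875 mm from the base axis. Payload 4.4 kg.
Tool frame: the origin (TCP) lies midway between the tips of the shut fingers; the grasp point (between the pads) lies 19 mm behind it; z points along the fingers, y is the line along which they close (so a half turn about z gives the same grasp; the last joint's range is limited). The gripper opens to 85 mm and grips with 20 to 120 N. Pads are 22 mm wide; open, the fingers measure 114 mm over their backs; the gripper's body (76 mm by 85 mm) begins 54 mm behind the grasp point. The pads swing forward as they close: fully open they stand 13 mm farther back than shut.
Start: joints at [1.087, 0.628, 0.038, 1.517, -0.027, 0.996, -0.02], TCP at [263.766, -594.092, 231.313] pointing down, gripper open.
Joint ranges: [-3.06, 3.06], [-0.37, 2.12], [-1.25, 1.32], [0.18, 2.47], [-1.1, 4.24], [0.23, 1.98], [-2.94, 2.94]. Speed limits (rad/s): [2.57, 2.57, 3.14, 3.14, 3.14, 3.14, 3.14].

## Interface

Orientations are given as [roll, pitch, yaw] about the fixed x, y, z axes, in that order (R = Rz(yaw) Ry(pitch) Rx(roll)).
In Python, from cell import ctrl gives the robot as it stands. The module is installed in compiled form; this text tells all that it offers.
- The arm moves only by the tool step_arm, never from a script. Its argument "commands" is one flat list of numbers, 7 for each row, row after row: the shift along the tool's x, y, z in cm, then the turn, a rotation vector about the tool's x, y, z in rad, then the opening, from 0 (shut) to 1 (fully open). A call has 1 to 10 rows; each row is the pose to reach, as a shift and turn from the pose commanded when the call began, along the tool's axes at that moment; what a row does not reach only later rows make up. A row lasts 1/10 s, in which the tool goes at most 50 mm and 8.59 degrees, less where a joint would pass 70% of its speed; a pose out of reach is approached as far as the arm can. A call with a gripper value outside its range is refused whole. The fingers move at their own pace and stop on an object; the grip force is fixed at half the most. Time passes only in rows, so rows that repeat a pose let the fingers close. It gives the time, the measured TCP pose, the force, the opening and the grip force at its end, in the units of the state.
- ctrl.read_state(): the state, without advancing time (a new reading comes with each control period).
- ctrl.get_image(name): name is "scene" or "side" or "wrist"; returns a dict with "image" (420x560x3 uint8, red, green, blue), "range_z" (420x560 float32, mm along the optical axis (not along the pixel's ray), 0 where there is no reading), "vfov" (degrees; the focal length in pixels is half the picture's height over the tangent of half this angle, whatever the lens; pixels are square), "cx", "cy" (the principal point, pixels), "world_to_cam" (4x4, takes a point from world to camera coordinates). Camera axes: x right, y down, z forward; pixel columns grow to the right and rows downward; lengths in mm; the calibration is good to about 2 mm. The wrist camera is an equidistant fisheye: a pixel r from the principal point sees the ray r / f radians off the axis. A picture is of the moment at which its call begins.
- ctrl.finish_job(): hands the job in; it is judged then, once.
The state is a dict: "clock": time; "qpos": joint angles; "qd": joint speeds; "tau": joint torques, N m; "eef_pos": TCP position; "tool_rot": TCP orientation; "force": force on the tool from outside, world axes, zero at the start; "torque": the same for the moment, N m; "width": finger opening in mm; "gripper_force": force on a finger pad.
Only numpy, scipy, OpenCV 4.12 (cv2) and the standard library are available. Lean on these libraries where they do the work, as an engineer would, in place of code of your own. Each camera call takes 0.05 s, during which the arm holds its last target. There are 200 camera calls.

## Working session

There is one attempt and no reset: what is moved stays moved. The work goes in short steps, Python scripts to look and compute and a tool call to move; the robot and the scene stay as the last step left them, time stands still between calls to the robot, and variables do not carry over. Pictures are saved under pics/ and viewed, at most 11 in all, crops included, and the job is handed in when it is done.

Besides the shell and the picture viewer there is one more tool, called after "Request:" in YAML: its name, and indented under it one key for each argument. step_arm: Moves the arm, as the interface text tells. Its arguments: {"type":"object","properties":{"commands":{"type":"array"}},"required":["commands"]}

```bash
mkdir -p pics
cat > h.py <<'E'
import numpy as np, cv2, pickle
from cell import ctrl
def grab(n):
    d=ctrl.get_image(n); pickle.dump(d,open(f'{n}.pkl','wb')); return d
def load(n): return pickle.load(open(f'{n}.pkl','rb'))
def pts(d):
    h,w=d['range_z'].shape; f=h/2/np.tan(np.radians(d['vfov'])/2)
    u,v=np.meshgrid(np.arange(w),np.arange(h)); z=d['range_z']
    P=np.stack([(u-d['cx'])/f*z,(v-d['cy'])/f*z,z,np.ones_like(z)],-1)
    W=P@np.linalg.inv(d['world_to_cam']).T; W=W[...,:3]; W[z<=0]=np.nan; return W
E
python3 - <<'E'
from h import *
a=grab('scene');b=grab('side')
for n,d in(('scene',a),('side',b)):
    cv2.imwrite(f'pics/{n}0.png',d['image'][...,::-1]); print(n,d['vfov'],d['world_to_cam'].round(3).tolist())
s=ctrl.read_state(); print({k:np.round(v,3).tolist() for k,v in s.items()})
E
```

```text
scene 50.002133421575145 [[-0.513, 0.858, 0.016, 238.272], [0.664, 0.409, -0.626, -282.483], [-0.544, -0.31, -0.78, 1476.695], [0.0, 0.0, 0.0, 1.0]]
side 47.267770768417286 [[-0.917, -0.399, 0.019, 487.437], [-0.311, 0.684, -0.66, 187.94], [0.251, -0.611, -0.751, 1512.897], [0.0, 0.0, 0.0, 1.0]]
{'clock': 0.1, 'qpos': [1.087, 0.629, 0.038, 1.518, -0.027, 0.996, -0.02], 'qd': [-0.002, -0.003, 0.002, -0.005, 0.002, 0.0, 0.0], 'tau': [0.003, -56.453, 1.23, -19.397, 0.011, 0.005, -0.0], 'eef_pos': [263.555, -593.553, 230.472], 'tool_rot': [-3.14, 0.0, 0.418], 'force': [0.181, 1.294, 0.587], 'torque': [0.02, 0.063, 0.017], 'gripper_force': 0.0, 'width': 85.304}
```

View pics/scene0.png

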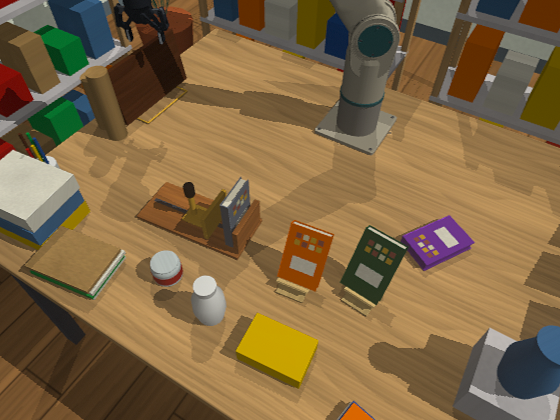

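View pics/side0.png

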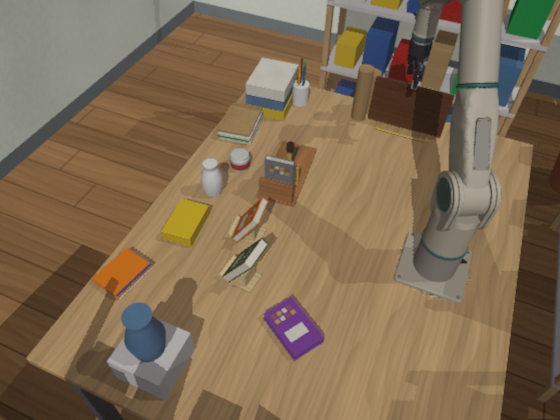

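The scene shows:
- The rack is at about (200,215), with the black knob at (189,188) and the grey book at (236,210).
- The leaning orange book is at (303,258) and the leaning green book at (372,265).
- The bystanders are the tin (166,267), the vase (208,300) and the yellow box (277,348).

Lookalikes are the purple book lying at (438,242), an orange one lying flat at (350,410), and a green/brown one lying flat at (75,263). The books on the easels are the ones meant, because they lean on plywood easels.

Run:
```python
from h import *
a=load('scene'); W=pts(a); b=load('side'); V=pts(b)
for n,p,pl in(('s',W,[(189,185),(236,205),(207,215),(150,215),(303,250),(372,255),(166,258),(205,285),(277,345),(230,240),(420,170)]),('d',V,[(291,146),(280,160),(248,220),(245,260),(240,153),(210,163),(186,218),(400,200)])):
    for u,v in pl: print(n,u,v,np.round(p[v,u],1))
c=a['image'][160:320,120:420]; cv2.imwrite('pics/crop0.png',cv2.resize(c,(800,427),interpolation=cv2.INTER_CUBIC)[...,::-1])
Wn=np.concatenate([W.reshape(-1,3),V.reshape(-1,3)])
I=np.concatenate([a['image'].reshape(-1,3),b['image'].reshape(-1,3)])
np.savez('pc.npz',W=Wn,I=I,n=W.shape[0]*W.shape[1])
# topdown raster of height, region x 250..950,y -550..350
ok=np.isfinite(Wn).all(1)&(Wn[:,2]>-10)&(Wn[:,2]<300)
Q=Wn[ok];C=I[ok]; o=np.argsort(Q[:,2]);Q=Q[o];C=C[o]
im=np.zeros((560,720,3),np.uint8)
r=((900-Q[:,0])/1).astype(int); cc=((250-Q[:,1])/1).astype(int)
m=(r>=0)&(r<560)&(cc>=0)&(cc<720); im[r[m],cc[m]]=C[m]
cv2.imwrite('pics/top0.png',cv2.dilate(im,np.ones((2,2)))[...,::-1])
```

```text
s 189 185 [ 577.  -209.2  130.2]
s 236 205 [576.6 -66.3 142. ]
s 207 215 [ 612.2 -131.5   98.6]
s 150 215 [ 642.2 -312.4   11.1]
s 303 250 [582.1 122.  103.7]
s 372 255 [519.1 265.6 115.1]
s 166 258 [ 746.7 -156.8   62.1]
s 205 285 [785.2  -2.  133.9]
s 277 345 [785.3 175.7  40.2]
s 230 240 [613.5 -67.   41.5]
s 420 170 [ 81.3 251.6  -1.5]
d 291 146 [ 572.6 -201.6  130.5]
d 280 160 [560.8 -74.7 176.1]
d 248 220 [569.5 150.5 112.1]
d 245 260 [497.7 314.6 154. ]
d 240 153 [ 754.7 -161.    61.9]
d 210 163 [785.8  -4.7 134. ]
d 186 218 [780.6 180.5  50.2]
d 400 200 [ 163.9 -235.3    1.8]
```

View pics/crop0.png

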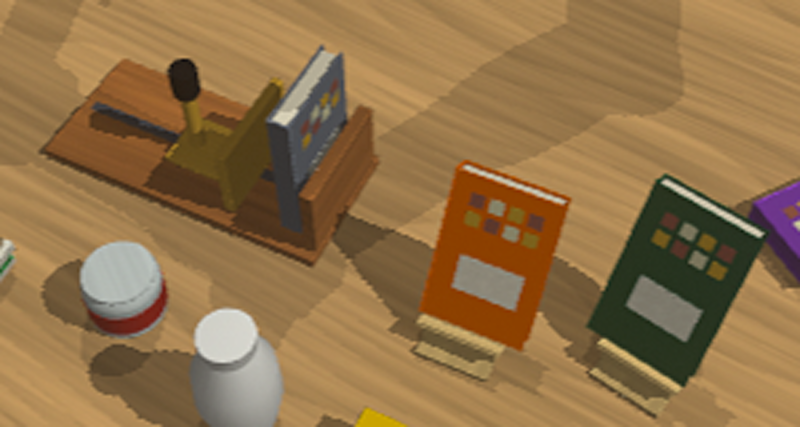

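View pics/top0.png

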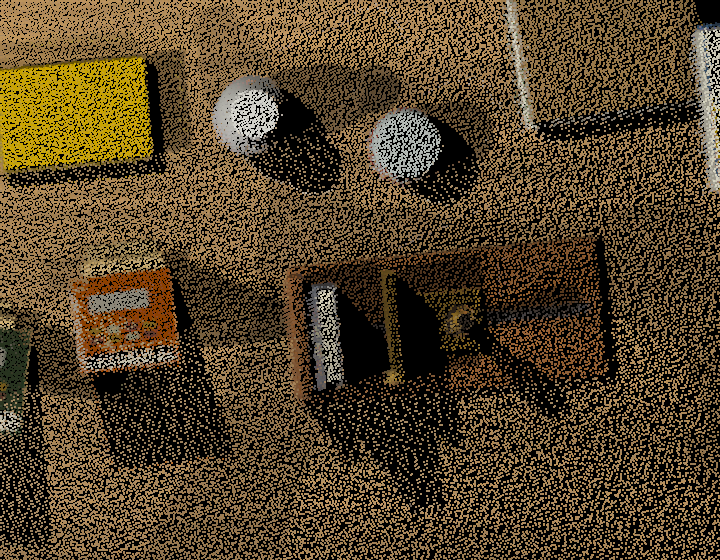

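The enlarged crop confirms that the orange and green books stand on easels. The top view (1 mm per pixel) puts the knob at (458,318), the wall at column 295 and the stop plate at about column 390. Next I fit exact poses.

Run:
```python
from h import *
L=.55
for n in('scene','side'):
    d=load(n);P=pts(d).reshape(-1,3);C=d['image'].reshape(-1,3); hsv=cv2.cvtColor(d['image'],cv2.COLOR_RGB2HSV).reshape(-1,3).astype(int)
    x,y,z=P.T; print('==',n)
    # board
    m=(z>7)&(z<17)&(x>450)&(x<720)&(y>-390)&(y<0)
    r=cv2.minAreaRect(P[m][:,:2].astype(np.float32)); print('board',r)
    m=(z>90)&(z<103)&(x>480)&(x<680)&(y>-60)&(y<-20);Q=P[m]
    if len(Q)>9: print('walltop',len(Q),cv2.minAreaRect(Q[:,:2].astype(np.float32)))
    m=(z>90)&(z<100)&(x>480)&(x<680)&(y>-165)&(y<-115);Q=P[m]
    if len(Q)>9: print('stoptop',len(Q),cv2.minAreaRect(Q[:,:2].astype(np.float32)))
    m=(z>127)&(z<137)&(x>540)&(x<620)&(y>-260)&(y<-170);Q=P[m]; print('knob',len(Q),(Q.min(0)+Q.max(0))/2,np.ptp(Q,axis=0))
    m=(z>165)&(z<180)&(x>480)&(x<680)&(y>-130)&(y<-30);Q=P[m]; print('grey',len(Q),cv2.minAreaRect(Q[:,:2].astype(np.float32)),np.median(Q[:,2]))
    for nm,m0,T,H in(('orange',(hsv[:,0]<14)&(hsv[:,1]>200)&(x>480)&(x<680)&(y>60)&(y<200),24,145),
                     ('green',(x>400)&(x<620)&(y>210)&(y<350),28,155)):
        m=m0&(z>40)&(z<165); Q=P[m]
        # front cover plane RANSAC near expected normal
        best=None;rng=np.random.default_rng(0)
        for _ in range(400):
            s=Q[rng.choice(len(Q),3,False)];nn=np.cross(s[1]-s[0],s[2]-s[0]);nn/=np.linalg.norm(nn)+1e-9
            if nn[2]<0: nn=-nn
            if nn[0]<.6 or abs(nn[2]-np.sin(L))>.1: continue
            k=abs((Q-s[0])@nn)<1.5
            if best is None or k.sum()>best.sum(): best=k
        if best is None: print(nm,'no plane');continue
        F=Q[best];c=F.mean(0);nn=np.linalg.svd(F-c)[2][2]; nn*=np.sign(nn[2])
        yaw=np.arctan2(nn[1],nn[0]); ex=np.array([np.cos(yaw),np.sin(yaw),0]);ey=np.array([-ex[1],ex[0],0])
        zb=-np.sin(L)*ex+np.cos(L)*np.array([0,0,1]);xb=np.cos(L)*ex+np.sin(L)*np.array([0,0,1])
        yy=F@ey; zz=F@zb; f=F@xb
        print(nm,len(F),'yaw',yaw,'lean',np.arcsin(nn[2]),'yext',np.percentile(yy,[.5,99.5]),'zext',np.percentile(zz,[.5,99.5]))
        ym=(np.percentile(yy,.5)+np.percentile(yy,99.5))/2
        top=xb*(f.mean()-T/2)+ey*ym+zb*np.percentile(zz,99.7)
        print('  top centre',top.round(1),'expect z',12+T/2*np.sin(L)+H*np.cos(L))
```

```text
== scene
board ((580.3475952148438, -197.18316650390625), (143.076904296875, 311.28948974609375), 5.360410690307617)
walltop 258 ((566.386962890625, -49.855525970458984), (120.45892333984375, 16.35879135131836), 5.421722888946533)
stoptop 192 ((574.4397583007812, -142.05447387695312), (110.7225341796875, 13.482939720153809), 5.68037223815918)
knob 78 [ 581.67024519 -211.2502605   131.37476087] [27.11593895 25.66775677  8.44531149]
grey 340 ((565.9338989257812, -78.56951904296875), (101.71160888671875, 24.535730361938477), 5.100865364074707) 168.84072043753605
orange 270 yaw 0.12798351818915782 lean 0.5445144045354411 yext [ 1.39460846 99.6952877 ] zext [-290.15420681 -167.79529383]
  top centre [541.5 120.6 141.9] expect z 141.88830244579623
green 1530 yaw -0.09849987960853317 lean 0.5482245681000675 yext [274.14107487 372.98614467] zext [-245.75007917 -107.95738268]
  top centre [482.  277.5 151. ] expect z 151.4589221242526
== side
board ((587.3551025390625, -194.7125244140625), (265.1453552246094, 389.9794921875), 0.2280607968568802)
walltop 166 ((561.3718872070312, -48.344818115234375), (118.81782531738281, 24.7625732421875), 1.8557446002960205)
stoptop 14 ((523.6387329101562, -143.8451385498047), (13.511117935180664, 16.118501663208008), 6.69741678237915)
knob 38 [ 577.72340044 -208.84587797  132.07734584] [28.2648005  26.50935876  8.6318315 ]
grey 192 ((562.4693603515625, -75.73251342773438), (99.98600006103516, 31.966312408447266), 5.305514812469482) 170.7178089080753Traceback (most recent call last):
  File "<stdin>", line 21, in <module>
  File "numpy/random/_generator.pyx", line 920, in numpy.random._generator.Generator.choice
ValueError: Cannot take a larger sample than population when replace is False
```

```bash
cat >> h.py <<'E'
from scipy.spatial.transform import Rotation as R
RO=np.array([579.4,-187.2,0.]);RY=0.094
def rack(x,y,z): return R.from_euler('z',RY).apply([x,y,z])+RO
def inrack(p): return R.from_euler('z',-RY).apply(np.asarray(p)-RO)
def down(yaw): return R.from_euler('xyz',[np.pi,0,yaw])
def rel(p,Rt,base=None):
    """print shift (cm) and turn from pose base (default measured) to p,Rt; returns pose for chaining"""
    if base is None:
        s=ctrl.read_state(); base=(np.array(s['eef_pos']),R.from_euler('xyz',s['tool_rot']))
    print('shift cm',(base[1].inv().apply(np.asarray(p)-base[0])/10).round(2),'turn',(base[1].inv()*Rt).as_rotvec().round(3)); return base
E
python3 - <<'E'
from h import *
b=rel(rack(0,-24,215),down(RY)); rel(rack(0,-24,98),down(RY),b)
print(rack(0,-24,98), rack(0,-125,98))
E
```

```text
shift cm [ 44.59 -22.04   1.59] turn [-0.002  0.     0.324]
shift cm [ 44.59 -22.02  13.29] turn [-0.002  0.     0.324]
[ 581.65267913 -211.09404605   98.        ] [ 591.13270381 -311.64815652   98.        ]
```

Request:
step_arm:
  commands: [44.6,-22.0,1.6,0,0,0.324,0.7,44.6,-22.0,1.6,0,0,0.324,0.7,44.6,-22.0,1.6,0,0,0.324,0.7,44.6,-22.0,1.6,0,0,0.324,0.7,44.6,-22.0,1.6,0,0,0.324,0.7,44.6,-22.0,1.6,0,0,0.324,0.7,44.6,-22.0,1.6,0,0,0.324,0.7,44.6,-22.0,1.6,0,0,0.324,0.7,44.6,-22.0,1.6,0,0,0.324,0.7,44.6,-22.0,1.6,0,0,0.324,0.7]

```text
clock: 1.1
eef_pos: [583.2, -209.8, 214.9]
tool_rot: [-3.141, 0.0, 0.094]
force: [0.4, -0.1, 0.2]
width: 59.7
gripper_force: 0.0
```

Request:
step_arm:
  commands: [0,0,0,0,0,0,0.7,0,0,0,0,0,0,0.7,0,0,0,0,0,0,0.7]

```text
clock: 1.4
eef_pos: [581.0, -213.4, 215.0]
tool_rot: [3.141, 0.001, 0.092]
force: [-0.6, -1.1, -0.8]
width: 59.7
gripper_force: 0.0
```

Run:
```python
from h import *
d=grab('wrist'); cv2.imwrite('pics/w1.png',d['image'][...,::-1]); s=ctrl.read_state()
print(s['clock'],s['eef_pos'],s['tool_rot'],s['force'],s['width'],d['vfov'],d['cx'],d['cy'],s['qpos'])
rel(rack(0,-24,98),down(RY))
```

```text
1.45 [ 580.91894001 -213.94075291  215.20808418] [3.14074462e+00 1.11245963e-03 9.10269261e-02] [ 0.08844246 -1.01260473  0.27397376] 59.53674112910246 65.70646984690485 274.18699796824365 209.36992983153584 [ 0.22805474  0.6031302   0.1281302   1.62835295 -0.08991319  0.91657039
 -1.09114791]
shift cm [ 0.11 -0.29 11.72] turn [ 0.001  0.001 -0.003]
```

View pics/w1.png

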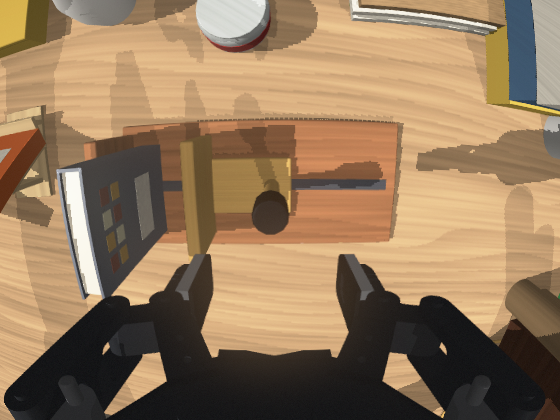

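The wrist view shows the knob at (270,213), centred between the open fingers. The stop plate is at (198,195) and the grey book at (120,215). I'll descend, close and slide the stop back.

Request:
step_arm:
  commands: [0.1,-0.2,6,0,0,0,0.7,0.1,-0.2,11.7,0,0,0,0.7,0.1,-0.2,11.7,0,0,0,0.7,0.1,-0.2,11.7,0,0,0,0.7,0.1,-0.2,11.7,0,0,0,0.2,0.1,-0.2,11.7,0,0,0,0.2,0.1,-0.2,11.7,0,0,0,0.2]

```text
clock: 2.15
eef_pos: [584.1, -210.9, 100.6]
tool_rot: [3.14, -0.003, 0.093]
force: [-1.0, -0.8, 6.0]
width: 26.2
gripper_force: 59.0
```

Request:
step_arm:
  commands: [0,0,0,0,0,0,0.2,0,1.5,0,0,0,0,0.2,0,3,0,0,0,0,0.2,0,5,0,0,0,0,0.2,0,7,0,0,0,0,0.2,0,8.5,0,0,0,0,0.2,0,9.3,0,0,0,0,0.2,0,9.3,0,0,0,0,0.2]

```text
clock: 2.95
eef_pos: [593.3, -304.4, 100.6]
tool_rot: [3.139, -0.004, 0.093]
force: [1.4, -1.5, 4.8]
width: 26.5
gripper_force: 59.3
```

Request:
step_arm:
  commands: [0,0.4,0,0,0,0,0.2,0,0.7,0,0,0,0,0.2,0,0.9,0,0,0,0,0.2,0,0.9,0,0,0,0,0.2]

```text
clock: 3.35
eef_pos: [593.8, -310.3, 100.5]
tool_rot: [-3.141, -0.003, 0.094]
force: [-1.7, 3.1, 9.0]
width: 26.5
gripper_force: 59.8
```

Request:
step_arm:
  commands: [0,0.3,0,0,0,0,0.2,0,0.5,0,0,0,0,0.2,0,0.5,0,0,0,0,0.2]

```text
clock: 3.65
eef_pos: [593.8, -310.3, 100.4]
tool_rot: [-3.133, -0.001, 0.096]
force: [-2.9, 12.6, 13.4]
width: 26.4
gripper_force: 60.6
```

```bash
sed -i 's/^RO=.*/RO=np.array([579.3,-186.1,0.]);RY=0.094/' h.py
cat >> h.py <<'E'
BK=dict(green=((482,277.5,151.2),-0.0985),orange=((541.5,120.6,141.9),0.128))
def grasp(nm,s):
    """TCP pose s mm up the book's z from its top centre"""
    t,yw=BK[nm]; zb=R.from_euler('z',yw).apply([-np.sin(.55),0,np.cos(.55)]); xb=R.from_euler('z',yw).apply([np.cos(.55),0,np.sin(.55)])
    return np.array(t)+s*zb, R.from_matrix(np.c_[np.cross(xb,-zb),xb,-zb])
E
python3 - <<'E'
from h import *
s=ctrl.read_state();p=np.array(s['eef_pos']);q=R.from_euler('xyz',s['tool_rot'])
up=p+[0,0,150]
b=rel(up,down(RY))
g,Rg=grasp('green',70); print(g,Rg.as_matrix().round(2)); rel(g,Rg,(up,down(RY)))
E
```

```text
shift cm [ 1.0e-02 -1.2e-01 -1.5e+01] turn [-0.008 -0.001  0.002]
[445.58924399 281.09810357 210.87671654] [[ 0.1   0.85  0.52]
 [ 1.   -0.08 -0.05]
 [ 0.    0.52 -0.85]]
shift cm [ -9.2  -60.27   3.96] turn [-0.459  0.378 -1.341]
```

Request:
step_arm:
  commands: [0,-0.7,0,0,0,0,0.2,0,-0.7,0,0,0,0,0.7,0,-0.7,0,0,0,0,0.7,0,-0.7,0,0,0,0,0.7,0,-0.7,-5,0,0,0,0.7,0,-0.7,-10,0,0,0,0.8,0,-0.7,-15,0,0,0,0.8,0,-0.7,-15,0,0,0,0.8]

```text
clock: 4.45
eef_pos: [596.2, -312.3, 256.5]
tool_rot: [3.134, -0.012, 0.093]
force: [0.8, -1.0, 0.7]
width: 68.5
gripper_force: 0.0
```

Run:
```python
from h import *
g,Rg=grasp('green',70); rel(g+[0,0,30],Rg)
```

```text
shift cm [ -9.49 -60.5    0.96] turn [-0.444  0.374 -1.342]
```

Request:
step_arm:
  commands: [-9.5,-60.5,1,-0.444,0.374,-1.342,0.8,-9.5,-60.5,1,-0.444,0.374,-1.342,0.8,-9.5,-60.5,1,-0.444,0.374,-1.342,0.8,-9.5,-60.5,1,-0.444,0.374,-1.342,0.8,-9.5,-60.5,1,-0.444,0.374,-1.342,0.8,-9.5,-60.5,1,-0.444,0.374,-1.342,0.8,-9.5,-60.5,1,-0.444,0.374,-1.342,0.8,-9.5,-60.5,1,-0.444,0.374,-1.342,0.8,-9.5,-60.5,1,-0.444,0.374,-1.342,0.8,-9.5,-60.5,1,-0.444,0.374,-1.342,0.8]

```text
clock: 5.45
eef_pos: [478.6, 138.1, 240.2]
tool_rot: [2.629, -0.019, 1.405]
force: [0.5, -0.9, 0.3]
width: 68.6
gripper_force: 0.0
```

Run:
```python
from h import *
s=ctrl.read_state(); print(s['clock'],s['eef_pos'],s['qpos'])
g,Rg=grasp('green',70); rel(g,Rg);
```

```text
5.45 [478.60222311 138.06756388 240.19745639] [-0.80595877  0.28738278  0.31169234  2.33933178  1.099194    0.2438951
 -1.73629019]
shift cm [13.5  -6.46  0.03] turn [-0.037  0.017 -0.068]
```

Request:
step_arm:
  commands: [13.5,-6.5,0,-0.037,0.017,-0.068,0.8,13.5,-6.5,0,-0.037,0.017,-0.068,0.8,13.5,-6.5,0,-0.037,0.017,-0.068,0.8,13.5,-6.5,0,-0.037,0.017,-0.068,0.8,13.5,-6.5,0,-0.037,0.017,-0.068,0.8]

```text
clock: 5.95
eef_pos: [446.5, 281.4, 210.6]
tool_rot: [2.593, 0.0, 1.47]
force: [0.0, -0.6, -0.1]
width: 67.9
gripper_force: 0.0
```

Run:
```python
from h import *
d=grab('wrist'); cv2.imwrite('pics/w2.png',d['image'][...,::-1])
s=ctrl.read_state(); print(s['clock'],s['eef_pos'],s['qpos'])
g,Rg=grasp('green',0); rel(g,Rg); g,Rg=grasp('green',-52); rel(g,Rg)
```

```text
6.0 [447.27635859 278.40388444 211.0522623 ] [-1.12200427  0.42448371  0.28496758  2.26147747  1.15984963  0.36659089
 -2.06369349]
shift cm [ 0.28 -0.17  6.91] turn [-0.001  0.005 -0.005]
shift cm [ 0.31 -0.17 12.11] turn [-0.001  0.005 -0.005]
```

View pics/w2.png

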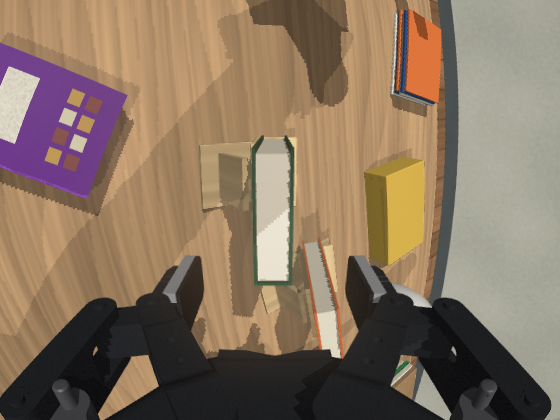

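The green book's top edge is at columns 253–294, centred between the fingers (187 and 358), and the orange book is clear at (322,290). I'll descend and grip.

Request:
step_arm:
  commands: [0.2,-0.1,4,0,0,0,0.8,0.2,-0.1,8,0,0,0,0.8,0.2,-0.1,12,0,0,0,0.8,0.2,-0.1,12,0,0,0,0.8,0.2,-0.1,12,0,0,0,0.8,0.2,-0.1,12,0,0,0,0.15,0.2,-0.1,12,0,0,0,0.15,0.2,-0.1,12,0,0,0,0.15,0.2,-0.1,12,0,0,0,0.15]

```text
clock: 6.9
eef_pos: [508.1, 274.7, 109.6]
tool_rot: [2.592, -0.001, 1.466]
force: [-5.7, -0.3, 8.3]
width: 27.4
gripper_force: 59.7
```

Run:
```python
from h import *
s=ctrl.read_state(); print({k:np.round(s[k],2).tolist() for k in('clock','eef_pos','tool_rot','width','force','qpos','gripper_force')})
g,Rg=grasp('green',0); p=np.array(s['eef_pos']); q=R.from_euler('xyz',s['tool_rot'])
print('depth',(Rg.inv().apply(p-g)).round(1));
```

```text
{'clock': 6.9, 'eef_pos': [508.14, 274.68, 109.57], 'tool_rot': [2.59, -0.0, 1.47], 'width': 27.38, 'force': [-5.73, -0.26, 8.32], 'qpos': [-0.95, 0.67, 0.22, 2.24, 1.94, 0.31, -2.8], 'gripper_force': 59.74}
depth [-0.2  0.7 49.2]
```

Request:
step_arm:
  commands: [0,0,-1,0,0,0,0.15,0,0,-2.5,0,0,0,0.15,0,0,-5,0,0,0,0.15,0,0,-7.5,0,0,0,0.15,0,0,-10,0,0,0,0.15,0,0,-10,0,0,0,0.15]

```text
clock: 7.5
eef_pos: [455.8, 281.6, 196.0]
tool_rot: [2.592, -0.005, 1.468]
force: [0.5, 0.2, -2.6]
width: 27.5
gripper_force: 59.9
```

Run:
```python
from h import *
s=ctrl.read_state(); print({k:np.round(s[k],2).tolist() for k in('clock','eef_pos','tool_rot','width','force','qpos','gripper_force')})
p=np.array(s['eef_pos'])
b=rel([500,200,310],down(RY+.9)); rel(rack(0,54,310),down(RY),b); rel(rack(0,54,310),down(RY),(np.array([500,200,310]),down(RY+.9)))
```

```text
{'clock': 7.5, 'eef_pos': [455.82, 281.64, 195.97], 'tool_rot': [2.59, -0.0, 1.47], 'width': 27.47, 'force': [0.47, 0.21, -2.59], 'qpos': [-1.13, 0.47, 0.32, 2.26, 1.25, 0.31, -2.15], 'gripper_force': 59.87}
shift cm [-7.61 10.44 -7.02] turn [ 0.538 -0.135  0.46 ]
shift cm [-39.9   19.74  -1.51] turn [ 0.456 -0.381  1.335]
shift cm [-23.81  24.35   0.  ] turn [-0.  -0.   0.9]
```

Request:
step_arm:
  commands: [-2.5,3.5,-3.5,0.18,-0.045,0.15,0.15,-5,7,-5.5,0.36,-0.09,0.31,0.15,-7.6,10.4,-7,0.538,-0.135,0.46,0.15,-7.6,10.4,-7,0.538,-0.135,0.46,0.15,-7.6,10.4,-7,0.538,-0.135,0.46,0.15,-7.6,10.4,-7,0.538,-0.135,0.46,0.15]

```text
clock: 8.1
eef_pos: [503.7, 196.6, 311.3]
tool_rot: [3.063, -0.011, 1.038]
force: [1.0, 0.1, -2.3]
width: 27.2
gripper_force: 60.1
```

Request:
step_arm:
  commands: [-2.9,3,0,0,0,0.112,0.15,-5.9,6,0,0,0,0.225,0.15,-8.9,9.1,0,0,0,0.337,0.15,-11.9,12.1,0,0,0,0.45,0.15,-14.9,15.2,0,0,0,0.562,0.15,-17.9,18.2,0,0,0,0.675,0.15,-20.8,21.3,0,0,0,0.787,0.15,-23.8,24.3,0,0,0,0.9,0.15,-23.8,24.3,0,0,0,0.9,0.15,-23.8,24.3,0,0,0,0.9,0.15]

```text
clock: 9.1
eef_pos: [590.2, -131.2, 323.6]
tool_rot: [3.097, -0.061, 0.143]
force: [0.1, 0.5, -2.6]
width: 27.4
gripper_force: 60.7
```

Run:
```python
from h import *
d=grab('scene'); cv2.imwrite('pics/s3.png',cv2.resize(d['image'][60:320,80:420],None,fx=2,fy=2)[...,::-1])
s=ctrl.read_state(); print({k:np.round(s[k],3).tolist() for k in('clock','eef_pos','tool_rot','width','force','qpos','gripper_force')}); print(inrack(s['eef_pos']))
rel(rack(0,54,117),down(RY))
```

```text
{'clock': 9.15, 'eef_pos': [590.368, -129.098, 323.763], 'tool_rot': [3.098, -0.062, 0.146], 'width': 27.484, 'force': [0.462, 1.151, -2.536], 'qpos': [0.035, 0.441, 0.184, 1.601, -0.067, 1.035, -1.196], 'gripper_force': 60.672}
[ 16.36982291  55.71172218 323.76338609]
shift cm [-2.92 -0.81 20.52] turn [ 0.042 -0.063  0.05 ]
```

View pics/s3.png

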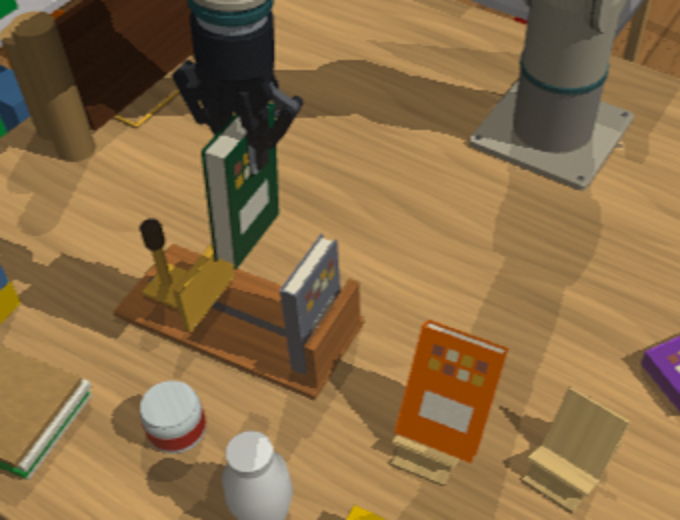

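The green book is held at about (240,200) in the crop, the stop is back at (205,290), and the grey book still stands at (312,300). I'll level the tool and descend.

Request:
step_arm:
  commands: [-1.5,-0.4,2,0.042,-0.063,0.05,0.15,-2.9,-0.8,5,0.042,-0.063,0.05,0.15,-2.9,-0.8,9,0.042,-0.063,0.05,0.15,-2.9,-0.8,13,0.042,-0.063,0.05,0.15,-2.9,-0.8,16.5,0.042,-0.063,0.05,0.15,-2.9,-0.8,18.5,0.042,-0.063,0.05,0.15,-2.9,-0.8,18.5,0.042,-0.063,0.05,0.15,-2.9,-0.8,18.5,0.042,-0.063,0.05,0.15]

```text
clock: 9.95
eef_pos: [574.6, -130.2, 138.6]
tool_rot: [-3.141, -0.003, 0.097]
force: [-0.0, 1.2, -2.2]
width: 27.5
gripper_force: 60.6
```

Run:
```python
from h import *
s=ctrl.read_state(); print({k:np.round(s[k],3).tolist() for k in('clock','eef_pos','tool_rot','width','force')}); print(inrack(s['eef_pos']))
rel(rack(0,54,117),down(RY))
d=grab('scene');W=pts(d);P=W.reshape(-1,3);r=np.array([inrack(p) for p in P[(P[:,2]>20)&(P[:,2]<90)&(abs(P[:,0]-580)<90)&(abs(P[:,1]+130)<120)]])
# green cover facing wall (+y face) rack frame
m=(r[:,1]>45)&(r[:,1]<90)&(abs(r[:,0])<60); Q=r[m]
if len(Q)>20:
    A=np.c_[Q[:,0],Q[:,2],np.ones(len(Q))]; 
    k=np.ones(len(Q),bool)
    for _ in range(8):
        c=np.linalg.lstsq(A[k],Q[k,1],rcond=None)[0]; e=A@c-Q[:,1]; k=abs(e)<2.5
    print('cover: dy/dx,dy/dz,y0',c.round(3),k.sum(),'x',np.percentile(Q[k,0],[1,99]),'z',Q[k,2].min())
```

```text
{'clock': 9.95, 'eef_pos': [574.565, -130.216, 138.634], 'tool_rot': [-3.141, -0.003, 0.097], 'width': 27.45, 'force': [-0.011, 1.185, -2.248]}
[  0.53141159  56.08149979 138.63399659]
shift cm [-0.06  0.21  2.16] turn [-0.001 -0.003  0.003]
cover: dy/dx,dy/dz,y0 [-1.4700e-01  1.0000e-03  7.2439e+01] 95 x [ 9.10141444 50.85462952] z 34.379492005951874
```

Request:
step_arm:
  commands: [0,0.2,0.8,0,0,0,0.15,-0.1,0.2,1.4,0,0,0,0.15,-0.1,0.2,1.8,0,0,0,0.15,-0.1,0.2,2.0,0,0,0,0.15,-0.1,0.2,2.0,0,0,0,0.15]

```text
clock: 10.5
eef_pos: [573.5, -133.3, 118.2]
tool_rot: [-3.141, -0.003, 0.095]
force: [-0.4, -1.2, -3.5]
width: 27.0
gripper_force: 60.7
```

Request:
step_arm:
  commands: [0,0,0.1,0,0,0,0.15,0,0,0.2,0,0,0,0.15,0,0,0.2,0,0,0,0.15]

```text
clock: 10.8
eef_pos: [574.2, -133.3, 117.4]
tool_rot: [-3.141, -0.004, 0.095]
force: [0.3, 0.7, 3.6]
width: 27.1
gripper_force: 61.7
```

Request:
step_arm:
  commands: [0,0,0,0,0,0,0.42,0,0,0,0,0,0,0.46,0,0,0,0,0,0,0.46,0,0,-1.5,0,0,0,0.46,0,0,-4,0,0,0,0.46,0,0,-8,0,0,0,0.46,0,0,-12,0,0,0,0.46,0,0,-16,0,0,0,0.6,0,0,-16,0,0,0,0.7]

```text
clock: 11.7
eef_pos: [576.6, -134.5, 282.3]
tool_rot: [3.139, -0.014, 0.095]
force: [-0.1, -0.0, 0.2]
width: 59.7
gripper_force: 0.0
```

Run:
```python
from h import *
s=ctrl.read_state(); print({k:np.round(s[k],3).tolist() for k in('clock','eef_pos','tool_rot','width','force')})
d=grab('scene');W=pts(d);P=W.reshape(-1,3)
for nm,(a,b),z0 in(('green',(20,85),167),('grey',(85,135),172)):
    r=R.from_euler('z',-RY).apply(np.nan_to_num(P)-RO); Q=r[(abs(r[:,2]-z0)<6)&(abs(r[:,0])<70)&(r[:,1]>a)&(r[:,1]<b)]
    if len(Q)>9: print(nm,len(Q),cv2.minAreaRect(Q[:,:2].astype(np.float32)),np.median(Q[:,2]))
g,Rg=grasp('orange',70); print(g); rel(g+[0,0,30],Rg)
```

```text
{'clock': 11.7, 'eef_pos': [576.58, -134.468, 282.329], 'tool_rot': [3.139, -0.014, 0.095], 'width': 59.657, 'force': [-0.076, -0.021, 0.2]}
green 398 ((3.351787567138672, 51.55516052246094), (31.575607299804688, 101.42615509033203), 89.70182037353516) 164.00496059788838
grey 320 ((-3.6000213623046875, 103.87022399902344), (24.506628036499023, 103.04686737060547), 89.90684509277344) 169.11292794213722
[505.21121473 115.92950043 201.57671654]
shift cm [ -4.61 -25.54   4.72] turn [-0.417  0.434 -1.56 ]
```

Request:
step_arm:
  commands: [-4.6,-25.5,4.7,-0.417,0.434,-1.56,0.8,-4.6,-25.5,4.7,-0.417,0.434,-1.56,0.8,-4.6,-25.5,4.7,-0.417,0.434,-1.56,0.8,-4.6,-25.5,4.7,-0.417,0.434,-1.56,0.8,-4.6,-25.5,4.7,-0.417,0.434,-1.56,0.8,-4.6,-25.5,4.7,-0.417,0.434,-1.56,0.8,-4.6,-25.5,4.7,-0.417,0.434,-1.56,0.8,-4.6,-25.5,4.7,-0.417,0.434,-1.56,0.8,-4.6,-25.5,4.7,-0.417,0.434,-1.56,0.8,-4.6,-25.5,4.7,-0.417,0.434,-1.56,0.8]

```text
clock: 12.75
eef_pos: [501.6, 113.7, 227.1]
tool_rot: [2.691, -0.062, 1.403]
force: [0.7, 0.1, -0.4]
width: 68.5
gripper_force: 0.0
```

Request:
step_arm:
  commands: [0,0,0,0,0,0,0.8,0,0,0,0,0,0,0.8]

```text
clock: 12.95
eef_pos: [502.6, 112.7, 227.7]
tool_rot: [2.692, -0.064, 1.395]
force: [0.2, 0.9, 0.3]
width: 68.1
gripper_force: 0.0
```

Run:
```python
from h import *
s=ctrl.read_state(); print({k:np.round(s[k],3).tolist() for k in('clock','eef_pos','tool_rot','qpos')})
g,Rg=grasp('orange',60); rel(g,Rg)
```

```text
{'clock': 12.95, 'eef_pos': [502.63, 112.678, 227.653], 'tool_rot': [2.692, -0.064, 1.395], 'qpos': [-0.387, 0.309, -0.022, 2.288, 0.995, 0.238, -1.538]}
shift cm [ 0.3  -0.89  3.44] turn [-0.09   0.09  -0.297]
```

Request:
step_arm:
  commands: [0.3,-0.9,3.4,-0.09,0.09,-0.297,0.8,0.3,-0.9,3.4,-0.09,0.09,-0.297,0.8,0.3,-0.9,3.4,-0.09,0.09,-0.297,0.8,0.3,-0.9,3.4,-0.09,0.09,-0.297,0.8]

```text
clock: 13.35
eef_pos: [511.2, 108.0, 199.0]
tool_rot: [2.623, 0.003, 1.576]
force: [0.6, -0.2, -0.4]
width: 68.1
gripper_force: 0.0
```

Run:
```python
from h import *
d=grab('wrist'); cv2.imwrite('pics/w4.png',d['image'][...,::-1])
s=ctrl.read_state(); print({k:np.round(s[k],3).tolist() for k in('clock','eef_pos','tool_rot','qpos','force')})
g,Rg=grasp('orange',60); rel(g,Rg); g,Rg=grasp('orange',-46); rel(g,Rg)
```

```text
{'clock': 13.4, 'eef_pos': [510.247, 107.754, 197.888], 'tool_rot': [2.625, 0.005, 1.581], 'qpos': [-0.246, 0.383, -0.185, 2.368, 1.896, 0.277, -2.232], 'force': [-1.043, -0.969, -1.821]}
shift cm [ 0.89 -0.22  0.43] turn [-0.033  0.064 -0.098]
shift cm [ 1.58  0.1  11.  ] turn [-0.033  0.064 -0.098]
```

View pics/w4.png

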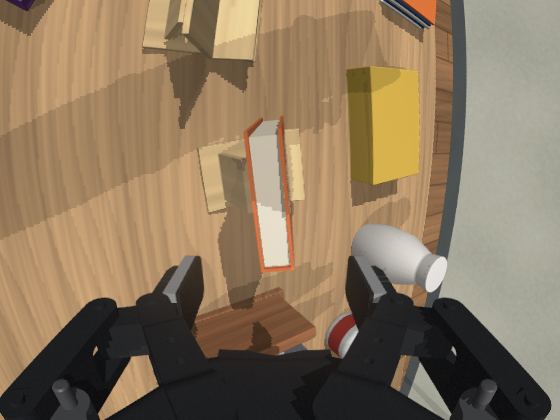

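The orange book's top edge runs from (268,120) to (278,268), still about 0.1 rad off square. I'll finish the turn.

Request:
step_arm:
  commands: [0.9,-0.2,0.4,-0.033,0.064,-0.098,0.8,0.9,-0.2,0.4,-0.033,0.064,-0.098,0.8,0.9,-0.2,0.4,-0.033,0.064,-0.098,0.8]

```text
clock: 13.7
eef_pos: [510.8, 115.7, 194.3]
tool_rot: [2.593, -0.002, 1.689]
force: [0.3, 0.1, 0.6]
width: 68.4
gripper_force: 0.0
```

Run:
```python
from h import *
s=ctrl.read_state(); print({k:np.round(s[k],3).tolist() for k in('clock','eef_pos','tool_rot','qpos','force')})
g,Rg=grasp('orange',0); rel(g,Rg); g,Rg=grasp('orange',-46); rel(g,Rg)
```

```text
{'clock': 13.7, 'eef_pos': [510.75, 115.676, 194.253], 'tool_rot': [2.593, -0.002, 1.689], 'qpos': [-0.104, 0.405, -0.338, 2.402, 2.176, 0.324, -2.39], 'force': [0.266, 0.074, 0.639]}
shift cm [ 0.11 -0.08  6.09] turn [-0.001  0.003 -0.009]
shift cm [ 0.13 -0.07 10.69] turn [-0.001  0.003 -0.009]
```

Request:
step_arm:
  commands: [0.1,-0.1,2,0,0,-0.009,0.8,0.1,-0.1,4,0,0,-0.009,0.8,0.1,-0.1,6,0,0,-0.009,0.8,0.1,-0.1,6,0,0,-0.009,0.8,0.1,-0.1,6,0,0,-0.009,0.8]

```text
clock: 14.2
eef_pos: [541.0, 121.2, 143.2]
tool_rot: [2.592, 0.003, 1.699]
force: [-0.3, -0.4, 0.1]
width: 68.2
gripper_force: 0.0
```

Run:
```python
from h import *
s=ctrl.read_state(); print({k:np.round(s[k],3).tolist() for k in('clock','eef_pos','tool_rot','qpos','force')})
g,Rg=grasp('orange',-46); rel(g,Rg)
```

```text
{'clock': 14.2, 'eef_pos': [541.037, 121.21, 143.161], 'tool_rot': [2.592, 0.003, 1.699], 'qpos': [-0.048, 0.569, -0.416, 2.372, 2.307, 0.458, -2.479], 'force': [-0.309, -0.396, 0.096]}
shift cm [-0.05 -0.03  4.73] turn [-0.     0.003  0.002]
```

Joints are well within range. I'll go deeper, grip, and draw the book out.

Request:
step_arm:
  commands: [0,0,2.5,0,0,0,0.8,0,0,4.7,0,0,0,0.8,0,0,4.7,0,0,0,0.8,0,0,4.7,0,0,0,0.8,0,0,4.7,0,0,0,0.12,0,0,4.7,0,0,0,0.12,0,0,4.7,0,0,0,0.12,0,0,4.7,0,0,0,0.12]

```text
clock: 15.0
eef_pos: [565.0, 124.7, 104.0]
tool_rot: [2.59, 0.003, 1.701]
force: [-5.6, -1.5, 6.9]
width: 23.5
gripper_force: 59.3
```

Run:
```python
from h import *
s=ctrl.read_state(); print({k:np.round(s[k],3).tolist() for k in('clock','eef_pos','tool_rot','qpos','force','width')})
g,Rg=grasp('orange',0); print('depth',Rg.inv().apply(np.array(s['eef_pos'])-g).round(1))
```

```text
{'clock': 15.0, 'eef_pos': [564.986, 124.689, 103.971], 'tool_rot': [2.59, 0.003, 1.701], 'qpos': [-0.027, 0.685, -0.439, 2.334, 2.375, 0.534, -2.51], 'force': [-5.625, -1.528, 6.923], 'width': 23.5}
depth [ 1.1  0.5 44.8]
```

Request:
step_arm:
  commands: [0,0,-1,0,0,0,0.12,0,0,-2.5,0,0,0,0.12,0,0,-5,0,0,0,0.12,0,0,-7.5,0,0,0,0.12,0,0,-9.5,0,0,0,0.12,0,0,-9.5,0,0,0,0.12,0,0,-9.5,0,0,0,0.12]

```text
clock: 15.7
eef_pos: [516.4, 118.5, 184.6]
tool_rot: [2.59, 0.003, 1.701]
force: [1.1, -0.2, -2.9]
width: 23.4
gripper_force: 59.4
```

Run:
```python
from h import *
s=ctrl.read_state(); print({k:np.round(s[k],3).tolist() for k in('clock','eef_pos','tool_rot','qpos','force','width')})
b=rel([500,110,300],down(RY+1.2))
```

```text
{'clock': 15.7, 'eef_pos': [516.357, 118.504, 184.58], 'tool_rot': [2.59, 0.003, 1.701], 'qpos': [-0.088, 0.439, -0.365, 2.4, 2.217, 0.358, -2.416], 'force': [1.052, -0.194, -2.923], 'width': 23.432}
shift cm [ -0.66   4.58 -10.73] turn [ 0.545 -0.11   0.397]
```

Request:
step_arm:
  commands: [-0.1,0.8,-3,0.09,-0.02,0.07,0.12,-0.3,2,-6,0.2,-0.04,0.15,0.12,-0.5,3.5,-9,0.34,-0.07,0.25,0.12,-0.7,4.6,-10.7,0.45,-0.09,0.33,0.12,-0.7,4.6,-10.7,0.545,-0.11,0.397,0.12,-0.7,4.6,-10.7,0.545,-0.11,0.397,0.12,-0.7,4.6,-10.7,0.545,-0.11,0.397,0.12,-0.7,4.6,-10.7,0.545,-0.11,0.397,0.12]

```text
clock: 16.5
eef_pos: [499.4, 107.8, 297.1]
tool_rot: [2.917, 0.052, 1.398]
force: [1.6, -2.2, -3.3]
width: 23.7
gripper_force: 59.5
```

Run:
```python
from h import *
s=ctrl.read_state(); print({k:np.round(s[k],3).tolist() for k in('clock','eef_pos','tool_rot','qpos','force','width')})
rel(rack(0,-4,305),down(RY))
```

```text
{'clock': 16.5, 'eef_pos': [499.42, 107.819, 297.106], 'tool_rot': [2.917, 0.052, 1.398], 'qpos': [0.026, 0.299, -0.52, 1.965, 0.449, 0.812, -0.926], 'force': [1.606, -2.235, -3.33], 'width': 23.703}
shift cm [-27.97  12.56   3.54] turn [ 0.225 -0.102  1.304]
```

Request:
step_arm:
  commands: [-2,1,-2,0.028,-0.013,0.145,0.12,-5,2.5,-2,0.056,-0.026,0.29,0.12,-8,4,-1.5,0.084,-0.039,0.435,0.12,-12,5.5,-1,0.112,-0.052,0.58,0.12,-16,7,0,0.14,-0.065,0.725,0.12,-20,9,1,0.168,-0.078,0.87,0.12,-24,11,2,0.196,-0.09,1.015,0.12,-28,12.6,3,0.225,-0.102,1.16,0.12,-28,12.6,3,0.225,-0.102,1.304,0.12,-28,12.6,3,0.225,-0.102,1.304,0.12]

```text
clock: 17.5
eef_pos: [580.2, -192.7, 309.2]
tool_rot: [-3.141, -0.004, 0.089]
force: [0.4, 0.4, -2.7]
width: 23.5
gripper_force: 60.4
```

Run:
```python
from h import *
s=ctrl.read_state(); print({k:np.round(s[k],3).tolist() for k in('clock','eef_pos','tool_rot','force','width')})
rel(rack(0,-4,130),down(RY))
d=grab('scene');P=pts(d).reshape(-1,3);r=R.from_euler('z',-RY).apply(np.nan_to_num(P)-RO)
Q=r[(abs(r[:,2]-164)<5)&(abs(r[:,0])<60)&(r[:,1]>15)&(r[:,1]<80)]
if len(Q): print('green top',len(Q),np.percentile(Q,[2,98],axis=0).round(1))
```

```text
{'clock': 17.5, 'eef_pos': [580.16, -192.671, 309.187], 'tool_rot': [-3.141, -0.004, 0.089], 'force': [0.404, 0.359, -2.743], 'width': 23.459}
shift cm [-0.1  -0.26 17.92] turn [-0.    -0.004 -0.005]
green top 428 [[-45.1  38.6 159.7]
 [ 50.4  67.1 167.9]]
```

Request:
step_arm:
  commands: [-0.1,-0.2,4,0,0,-0.005,0.12,-0.1,-0.2,8,0,0,-0.005,0.12,-0.1,-0.2,12,0,0,-0.005,0.12,-0.1,-0.2,15.5,0,0,-0.005,0.12,-0.1,-0.2,17.5,0,0,-0.005,0.12,-0.1,-0.2,18.5,0,0,-0.005,0.12,-0.1,-0.2,18.9,0,0,-0.005,0.12,-0.1,-0.2,18.9,0,0,-0.005,0.12]

```text
clock: 18.35
eef_pos: [582.7, -187.5, 123.5]
tool_rot: [3.141, -0.011, 0.102]
force: [0.3, 0.6, -2.5]
width: 23.3
gripper_force: 60.3
```

Run:
```python
from h import *
s=ctrl.read_state(); print({k:np.round(s[k],3).tolist() for k in('clock','eef_pos','tool_rot','force','width')})
rel(rack(0,-4,112),down(RY))
```

```text
{'clock': 18.35, 'eef_pos': [582.685, -187.493, 123.503], 'tool_rot': [3.141, -0.011, 0.102], 'force': [0.319, 0.636, -2.546], 'width': 23.337}
shift cm [-0.34  0.23  1.15] turn [ 0.001 -0.011  0.008]
```

Request:
step_arm:
  commands: [-0.2,0.2,0.3,0,-0.011,0.008,0.12,-0.3,0.2,0.6,0,-0.011,0.008,0.12,-0.3,0.2,0.9,0,-0.011,0.008,0.12,-0.3,0.2,1.0,0,-0.011,0.008,0.12,-0.3,0.2,1.0,0,-0.011,0.008,0.12]

```text
clock: 18.85
eef_pos: [579.5, -190.6, 113.1]
tool_rot: [3.14, 0.001, 0.091]
force: [-0.4, 0.6, -2.2]
width: 23.5
gripper_force: 60.4
```

Request:
step_arm:
  commands: [0,0,0.1,0,0,0,0.12,0,0,0.2,0,0,0,0.12,0,0,0.2,0,0,0,0.12]

```text
clock: 19.15
eef_pos: [579.7, -190.7, 112.1]
tool_rot: [3.14, 0.0, 0.091]
force: [-2.4, 0.3, 4.5]
width: 23.1
gripper_force: 61.4
```

Contact. I'll release, rise, and look.

Request:
step_arm:
  commands: [0,0,0,0,0,0,0.38,0,0,0,0,0,0,0.42,0,0,0,0,0,0,0.42,0,0,-1.5,0,0,0,0.42,0,0,-4,0,0,0,0.42,0,0,-8,0,0,0,0.42,0,0,-11,0,0,0,0.5,0,0,-11,0,0,0,0.7]

```text
clock: 19.95
eef_pos: [582.7, -191.0, 225.8]
tool_rot: [3.137, -0.008, 0.091]
force: [0.1, -0.3, 0.2]
width: 55.8
gripper_force: 0.0
```

Run:
```python
from h import *
d=grab('scene'); cv2.imwrite('pics/s5.png',cv2.resize(d['image'][120:320,110:330],None,fx=3,fy=3)[...,::-1])
s=ctrl.read_state(); print({k:np.round(s[k],3).tolist() for k in('clock','eef_pos','tool_rot','force','width')})
rel(rack(1.5,-125,222),down(RY)); rel(rack(1.5,-125,99),down(RY))
```

```text
{'clock': 20.0, 'eef_pos': [581.142, -190.765, 223.444], 'tool_rot': [3.138, -0.004, 0.091], 'force': [0.565, 0.295, 0.228], 'width': 59.444}
shift cm [ 0.04 12.02  0.18] turn [ 0.003 -0.004 -0.003]
shift cm [-1.000e-02  1.198e+01  1.248e+01] turn [ 0.003 -0.004 -0.003]
```

View pics/s5.png

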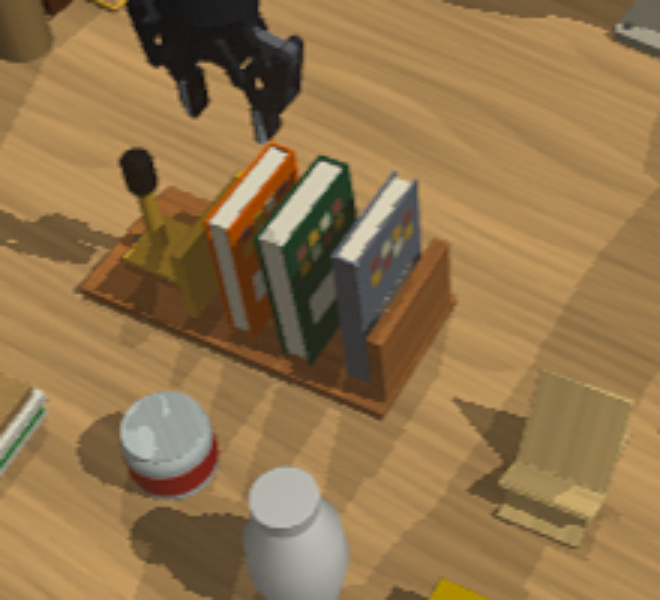

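Orange (255,240), green (305,260) and grey (385,275) stand upright in order, and the knob is at (137,170). I'll grip the knob.

Request:
step_arm:
  commands: [0,5,-1,0,0,0,0.7,0,10,-1,0,0,0,0.7,0,12,0,0,0,0,0.7,0,12,5,0,0,0,0.7,0,12,10,0,0,0,0.7,0,12,12.4,0,0,0,0.7,0,12,12.4,0,0,0,0.7,0,12,12.4,0,0,0,0.2,0,12,12.4,0,0,0,0.2,0,12,12.4,0,0,0,0.2]

```text
clock: 21.0
eef_pos: [591.8, -310.3, 99.4]
tool_rot: [3.139, -0.002, 0.091]
force: [-0.3, 1.7, 2.4]
width: 26.5
gripper_force: 59.3
```

Run:
```python
from h import *
s=ctrl.read_state(); print({k:np.round(s[k],3).tolist() for k in('clock','eef_pos','tool_rot','force','width','gripper_force')}); print(inrack(s['eef_pos']))
b=rel(rack(inrack(s['eef_pos'])[0],-19,s['eef_pos'][2]),down(RY))
```

```text
{'clock': 21.0, 'eef_pos': [591.833, -310.309, 99.429], 'tool_rot': [3.139, -0.002, 0.091], 'force': [-0.315, 1.728, 2.356], 'width': 26.512, 'gripper_force': 59.266}
[   0.81916328 -124.83743941   99.42898278]
shift cm [ -0.03 -10.58  -0.03] turn [ 0.003 -0.002 -0.003]
```

Request:
step_arm:
  commands: [0,-0.8,0,0,0,0,0.2,0,-1.8,0,0,0,0,0.2,0,-2.5,0,0,0,0,0.2,0,-2.9,0,0,0,0,0.2,0,-3.2,0,0,0,0,0.2,0,-3.5,0,0,0,0,0.2,0,-3.8,0,0,0,0,0.2,0,-4.1,0,0,0,0,0.2,0,-4.4,0,0,0,0,0.2,0,-4.7,0,0,0,0,0.2]

```text
clock: 22.0
eef_pos: [587.3, -265.0, 99.4]
tool_rot: [3.136, -0.003, 0.091]
force: [0.8, -5.1, 7.5]
width: 26.7
gripper_force: 60.4
```

Request:
step_arm:
  commands: [0,-0.3,0,0,0,0,0.2,0,-0.6,0,0,0,0,0.2,0,-0.9,0,0,0,0,0.2,0,-1.2,0,0,0,0,0.2,0,-1.5,0,0,0,0,0.2,0,-1.8,0,0,0,0,0.2,0,-2.1,0,0,0,0,0.2,0,-2.4,0,0,0,0,0.2,0,-2.7,0,0,0,0,0.2,0,-3,0,0,0,0,0.2]

```text
clock: 23.0
eef_pos: [584.5, -236.0, 99.4]
tool_rot: [3.135, -0.003, 0.09]
force: [-0.1, -6.9, 7.5]
width: 26.2
gripper_force: 60.5
```

Run:
```python
from h import *
d=grab('scene'); cv2.imwrite('pics/s6.png',cv2.resize(d['image'][120:320,110:330],None,fx=3,fy=3)[...,::-1])
s=ctrl.read_state(); print({k:np.round(s[k],3).tolist() for k in('clock','eef_pos','tool_rot','force','width')}); print(inrack(s['eef_pos']))
```

```text
{'clock': 23.05, 'eef_pos': [584.378, -235.147, 99.361], 'tool_rot': [3.136, -0.002, 0.091], 'force': [-0.147, -5.844, 8.368], 'width': 26.479}
[  0.45242334 -49.30724979  99.36136052]
```

View pics/s6.png

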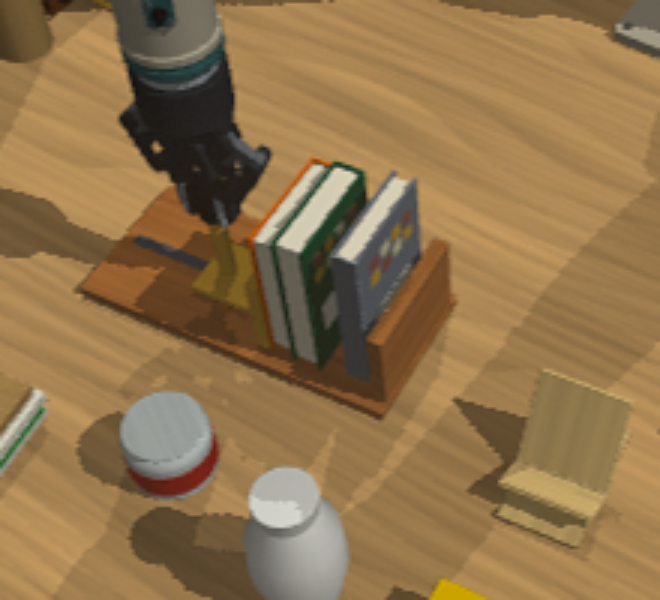

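The books are sliding upright: orange and green touch at (285,250), and the gap to the grey book is at (345,240). I'll continue.

Request:
step_arm:
  commands: [0,-0.3,0,0,0,0,0.2,0,-0.6,0,0,0,0,0.2,0,-0.9,0,0,0,0,0.2,0,-1.2,0,0,0,0,0.2,0,-1.5,0,0,0,0,0.2,0,-1.8,0,0,0,0,0.2,0,-2.1,0,0,0,0,0.2,0,-2.3,0,0,0,0,0.2,0,-2.5,0,0,0,0,0.2,0,-2.6,0,0,0,0,0.2]

```text
clock: 24.05
eef_pos: [582.0, -210.7, 99.4]
tool_rot: [3.135, -0.002, 0.09]
force: [0.2, -7.5, 8.1]
width: 26.7
gripper_force: 60.6
```

Request:
step_arm:
  commands: [0,-0.1,0,0,0,0,0.2,0,-0.2,0,0,0,0,0.2,0,-0.3,0,0,0,0,0.2,0,-0.3,0,0,0,0,0.2]

```text
clock: 24.45
eef_pos: [581.7, -207.7, 99.4]
tool_rot: [3.135, -0.002, 0.09]
force: [-1.6, -7.4, 8.6]
width: 26.3
gripper_force: 60.6
```

Run:
```python
from h import *
s=ctrl.read_state(); print({k:np.round(s[k],3).tolist() for k in('clock','eef_pos','tool_rot','force','width')}); print(inrack(s['eef_pos']))
```

```text
{'clock': 24.45, 'eef_pos': [581.686, -207.657, 99.366], 'tool_rot': [3.135, -0.002, 0.09], 'force': [-1.566, -7.409, 8.592], 'width': 26.334}
[  0.35249114 -21.68584511  99.36603435]
```

Request:
step_arm:
  commands: [0,-0.1,0,0,0,0,0.2,0,-0.2,0,0,0,0,0.2,0,-0.3,0,0,0,0,0.2,0,-0.4,0,0,0,0,0.2,0,-0.4,0,0,0,0,0.2]

```text
clock: 24.95
eef_pos: [581.4, -204.9, 99.4]
tool_rot: [3.134, -0.003, 0.089]
force: [0.4, -10.1, 6.6]
width: 26.9
gripper_force: 60.6
```

Request:
step_arm:
  commands: [0,-0.2,0,0,0,0,0.2,0,-0.4,0,0,0,0,0.2,0,-0.4,0,0,0,0,0.2]

```text
clock: 25.25
eef_pos: [581.5, -204.9, 99.4]
tool_rot: [3.129, -0.004, 0.087]
force: [2.3, -16.9, 3.8]
width: 26.5
gripper_force: 60.9
```

Tight against the wall. I'll ease off, open and rise.

Request:
step_arm:
  commands: [0,0.3,0,0,0,0,0.2,0,0.35,0,0,0,0,0.2,0,0.4,0,0,0,0,0.65,0,0.4,0,0,0,0,0.65,0,0.4,0,0,0,0,0.65,0,0.4,-3,0,0,0,0.65,0,0.4,-8,0,0,0,0.65,0,2,-13,0,0,0,0.65,0,6,-15,0,0,0,0.65,0,10,-15,0,0,0,0.65]

```text
clock: 26.25
eef_pos: [592.2, -295.8, 252.4]
tool_rot: [3.137, -0.007, 0.095]
force: [0.9, 0.4, -0.2]
width: 55.4
gripper_force: 0.0
```

Run:
```python
from h import *
d=grab('scene'); cv2.imwrite('pics/s7.png',cv2.resize(d['image'][120:320,110:330],None,fx=3,fy=3)[...,::-1])
s=ctrl.read_state(); print({k:np.round(s[k],3).tolist() for k in('clock','eef_pos','force','width')})
P=pts(d).reshape(-1,3);r=R.from_euler('z',-RY).apply(np.nan_to_num(P)-RO);C=d['image'].reshape(-1,3).astype(int)
Q=r[(r[:,2]>145)&(r[:,2]<178)&(abs(r[:,0])<70)&(r[:,1]>20)&(r[:,1]<135)]
for a,b,n in((148,157,'orange'),(161,166.3,'green'),(167,173,'grey')):
    q=Q[(Q[:,2]>a)&(Q[:,2]<b)]; print(n,len(q),np.percentile(q,[3,97],axis=0).round(1).tolist())
q=r[(abs(r[:,2]-94)<4)&(abs(r[:,0])<60)&(r[:,1]>25)&(r[:,1]<62)]; print('plate',len(q),np.percentile(q,[3,97],axis=0).round(1).tolist())
m=(abs(P[:,0]-785)<45)&(abs(P[:,1]+3)<45)&(P[:,2]>128); print('vase',P[m].mean(0)); m=(abs(P[:,0]-752)<45)&(abs(P[:,1]+158)<45)&(P[:,2]>55);print('tin',P[m].mean(0))
```

```text
{'clock': 26.3, 'eef_pos': [589.457, -306.302, 249.654], 'force': [0.569, -7.283, 0.173], 'width': 55.612}
orange 337 [[-47.4, 55.2, 148.9], [50.1, 129.4, 156.3]]
green 352 [[-45.5, 79.8, 161.4], [48.0, 128.9, 166.0]]
grey 289 [[-47.7, 81.3, 167.1], [46.0, 129.3, 172.4]]
plate 30 [[43.8, 44.4, 90.3], [54.7, 59.3, 97.6]]
vase [788.12791458  -3.01512141 134.02648076]
tin [ 757.30739097 -156.92588925   59.34568587]
```

View pics/s7.png

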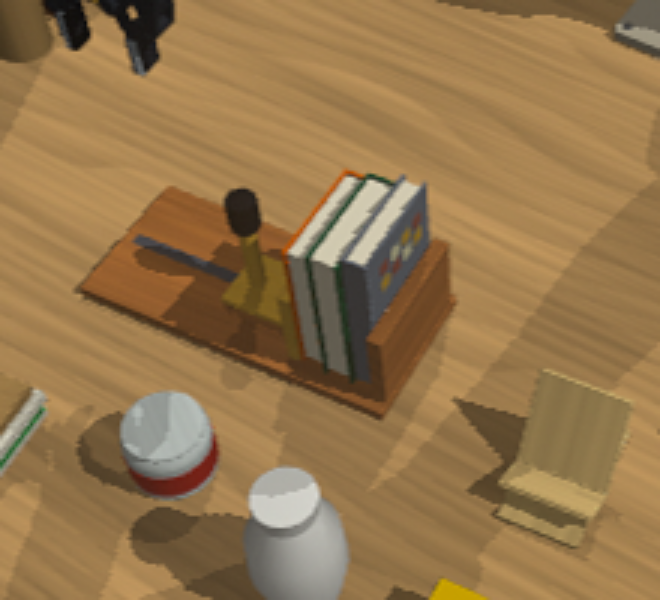

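The row is tight and upright. The tops span rack y 55 to 129.5 mm, against 74 mm of book thickness. Knob is at (242,212), and the tin and vase are where they were. I'll let the arm settle and hand in.

Request:
step_arm:
  commands: [0,0,0,0,0,0,0.65,0,0,0,0,0,0,0.65,0,0,0,0,0,0,0.65]

```text
clock: 26.6
eef_pos: [589.4, -293.5, 246.7]
tool_rot: [-3.141, 0.002, 0.094]
force: [0.3, 0.2, 0.1]
width: 55.5
gripper_force: 0.0
```

```bash
python3 -c "
from cell import ctrl
print(ctrl.finish_job())"
```

```text
the job is handed in; nothing more can be done
None
```

The grey, green and orange books stand tight and upright against the end wall, with the stop pushed up snug and let go; the last image showed the vase and tin unmoved (the yellow box is nearly all outside that crop), and I handed the job in at 26.6 s.

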